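# Open the bayonet-lidded sample canister

### The job

Open the taller of the two metal canisters: turn its bayonet lid counter-clockwise by the grip bar until the bar points at the two slots in the rim, lift the lid straight off, and set it down gently, bar upward, flat in the square tray. Leave the shorter canister closed.

Things in the scene. Friction and masses are not known exactly. Their poses are not given: they have to be found in the camera images.
- tall_lid: Loose steel lid of the taller canister. Origin: middle of its grip bar; x along the bar, z up. Bar 64 long, 16 wide, 30 mm tall, on a disc 86 mm across, 6 thick, its underside (21 mm below the origin) on the canister's rim. Below are a plug 52 mm across and, under the bar's ends, two lugs reaching 42 mm from the axis; lowest point 34 mm below the origin. About 250 g, turns freely by weight and friction only.
- tall_canister_mouth (a point): Centre of the mouth of the taller canister (fixed, 112 mm across, 130 tall), level with its rim top. x axis points at one of two opposite slots, seen as gaps in the rim beyond the lid; z up. At the start the lid's bar stands 50 to 75 deg clockwise (from above) of the slots, lugs hooked under the rim with 2 mm play; it lifts off when the bar is within 13 deg of the x axis.
- short_lid: The same kind of lid, closed on the shorter canister (same diameter, 75 mm tall, also fixed); origin and axes as for tall_lid. To be left alone.
- tray_in (a point): Centre of the inner floor of the square aluminium tray, fixed to the table: 154 mm wide inside, walls 22 mm tall and 3 mm thick, floor 3 mm above the table. x and y axes along its sides, z up. A lid lying flat in it has its origin 34 mm above this point.
Mind the look-alikes: they are no part of the job. Leave any pink, turquoise or yellow look-alike of the tall_lid alone.

How it is judged:
On the way, in this order (a step that is already met when the one before it is completed fails the run):
1. the taller canister's lid is turned until its bar lies along the slots (within 17 degrees), still seated on the rim (angle between the x axis of tall_lid and the x axis of tall_canister_mouth, either way round below 0.3 rad and z of tall_lid in the frame of tall_canister_mouth below 0.028 m and horizontal distance between tall_lid and tall_canister_mouth below 0.012 m), for 0.1 s.
2. the lid is lifted clear of the canister's mouth, over 40 mm above its seat (z of tall_lid in the frame of tall_canister_mouth above 0.061 m), for 0.05 s.
At the end, for the whole second after the job is handed in: The taller canister's lid lies still in the tray, bar upward and flat on the floor of the tray (within 7 degrees, within 50 mm of the middle: anywhere inside the walls); the shorter canister's lid is within 20 mm of where it was (horizontal distance between tall_lid and tray_in below 0.05 m and z of tall_lid in the frame of tray_in between 0.028 and 0.04 m and angle between tall_lid's own z axis and vertical below 0.12 rad and linear speed of tall_lid below 0.02 m/s and distance of short_lid from where it was at the start of the episode below 0.02 m); the robot touches nothing.
It fails at once if the shorter canister's lid is moved more than 20 mm (distance of short_lid from where it was at the start of the episode above 0.02 m).
It fails at once if the taller canister's lid is dropped (faster than 0.8 m/s with no finger on it, a fall of over 30 mm) (contact force between the fingers and tall_lid below 0.05 N and linear speed of tall_lid above 0.8 m/s).
It also fails if it takes over 48 s, if anything falls off the work surface, if the arm or the gripper's body presses on something with over 40 N, if the wrist force passes 120 N, or if a joint passes its speed limit or range.

### The arm

A 6-joint arm with a two-finger parallel gripper is mounted at the origin on a cart in front of the work surface, level with it; the furniture and walls round the work are solid. World frame = base frame: x ahead of the robot, y to its left, z up, the work surface at z = 0. Lengths are in m, angles in rad, forces in N, time in s.
With the tool pointing down it reaches from about 0.425 to 0.95 m from the base axis. Payload 3.5 kg.
Tool frame: the origin (TCP) lies between the finger pads; the fingertips stand 14 mm ahead of it and the grasp point (between the pads) lies 5 mm behind it; z points along the fingers, y is the line along which they close (so a half turn about z gives the same grasp; the last joint's range is limited). The gripper opens to 85 mm and grips with 20 to 120 N. Pads are 22 mm wide; open, the fingers measure 114 mm over their backs; the gripper's body (76 mm by 85 mm) begins 54 mm behind the grasp point. The pads swing forward as they close: fully open they stand 13 mm farther back than shut.
Start: joints at [1.041, 0.286, 1.577, -0, 1.279, -0.15], TCP at [0.25, 0.627, 0.245] pointing down, gripper open.
Joint ranges: [-2.77, 2.77], [-0.9, 2.22], [0.21, 2.48], [-1.53, 4.67], [0.24, 2.81], [-2.84, 2.84]. Speed limits (rad/s): [2.79, 2.79, 3.14, 3.14, 3.14, 3.14].

### API

Orientations are given as a unit quaternion [x, y, z, w].
In Python, from plant import * gives the robot as it stands.
- The arm moves only by the tool step_arm, never from a script. Its argument "commands" is a list of rows, each an object of numbers: "gripper": the gripper's target within -1 to 1 (shut at 1, half-way at 0, fully open at -1); "x", "y", "z": the shift along the tool's x, y, z in mm; "spin": the turn about the tool's z in degrees. A call has exactly 10 rows; each row shifts and turns the commanded pose from where the row before left it, along the tool's axes as they then stand; what a row does not reach is not made up. A row lasts 1/10 s, in which the tool goes at most 50 mm and 8.59 degrees, less where a joint would pass 70% of its speed; a pose out of reach is approached as far as the arm can. A call with a gripper value outside its range is refused whole. The fingers move at their own pace and stop on an object; "force" is the grip in N (left out, the last holds). Time passes only in rows, so rows that do not move let the fingers close, or fill a call up. It gives the time, the measured TCP pose, the force, the opening and the grip force at its end, in the units of the state.
- get_state(): the state, without advancing time (a new reading comes with each control period).
- read_camera(name): name is "side" or "top" or "wrist"; returns a dict with "color" (480x640x3 uint8, red, green, blue), "z_map" (480x640 float32, m along the optical axis (not along the pixel's ray), 0 where there is no reading), "fx", "fy", "cx", "cy" (pixels), "distortion" ([k1, k2, p1, p2, k3] as OpenCV has them; the pictures are not rectified), "eye" and "attitude" of the camera in the world; the wrist camera has in their place "mount" (4x4, takes a point from camera to tool coordinates, whose origin is the TCP and whose axes are the flange's). Camera axes: x right, y up, looking along -z (the intrinsics and any distortion apply to the point x, -y, -z); pixel columns grow to the right and rows downward; lengths in m; the calibration is good to about 2 mm. A picture is of the moment at which its call begins: read the wrist's pose just before it.
- sign_off(): hands the job in; it is judged then, once.
The state is a dict: "time": time; "qpos": joint angles; "dq": joint speeds; "joint_efforts": joint torques, N m; "eef_pos": TCP position; "tcp_rot": TCP orientation; "contact_force": force on the tool from outside, world axes, zero at the start; "wrist_torque": the same for the moment, N m; "opening": opening from 0.0 (shut) to 1.0 (fully open); "finger_force": force on a finger pad.
Only numpy, scipy, OpenCV 4.12 (cv2) and the standard library are available. Lean on these libraries where they do the work, as an engineer would, in place of code of your own. Each camera call takes 0.05 s, during which the arm holds its last target. There are 200 camera calls.

## Working session

There is one attempt and no reset: what is moved stays moved. The work goes in short steps, Python scripts to look and compute and a tool call to move; the robot and the scene stay as the last step left them, time stands still between calls to the robot, and variables do not carry over. Pictures are saved under pics/ and viewed, at most 10 in all, crops included, and the job is handed in when it is done.

Besides the shell and the picture viewer there is one more tool, called after "Emit:" as name([rows], argument=value, ...), one row to a line, values as JSON. step_arm: Moves the arm, as the interface text tells. Its arguments: {"type":"object","properties":{"commands":{"type":"array"},"force":{"type":"number"}},"required":["commands"]}

```bash
mkdir -p pics
cat > h.py <<'E'
from plant import *
import numpy as np, cv2, pickle
from scipy.spatial.transform import Rotation as R
def grab(n):
    s=get_state(); d=read_camera(n); d['s']=s
    pickle.dump(d,open(f'{n}.pkl','wb')); return d
def att(a):
    a=np.array(a,float); return a if a.shape==(3,3) else R.from_quat(a).as_matrix()
def pts(d,uv,z=None):
    uv=np.array(uv,float).reshape(-1,2)
    K=np.array([[d['fx'],0,d['cx']],[0,d['fy'],d['cy']],[0,0,1]])
    n=cv2.undistortPoints(uv[:,None],K,np.array(d['distortion'],float))[:,0]
    ray=np.c_[n[:,0],-n[:,1],-np.ones(len(n))]
    if 'mount' in d:
        T=np.eye(4);T[:3,:3]=R.from_quat(d['s']['tcp_rot']).as_matrix();T[:3,3]=d['s']['eef_pos'];T=T@np.array(d['mount'])
        Rm,e=T[:3,:3],T[:3,3]
    else: Rm,e=att(d['attitude']),np.array(d['eye'])
    w=ray@Rm.T
    if z is not None: return e+w*((z-e[2])/w[:,2])[:,None]
    zm=d['z_map'][uv[:,1].astype(int),uv[:,0].astype(int)]
    p=e+w*zm[:,None]; p[zm==0]=np.nan; return p
def cloud(d):
    v,u=np.mgrid[:480,:640]; return pts(d,np.c_[u.ravel(),v.ravel()]).reshape(480,640,3)
E
python3 - <<'E'
from h import *
for n in('top','side'):
    d=grab(n); cv2.imwrite(f'pics/{n}0.png',d['color'][:,:,::-1]); print(n,d['eye'],d['attitude'])
print(get_state())
E
```

```text
top [ 0.3444735  -0.13050456  1.3132059 ] [ 0.05162882 -0.05998585 -0.69469699  0.71493514]
side [ 0.14602207 -1.21309828  0.7101189 ] [ 0.51791986 -0.08961081 -0.14972036  0.83744417]
{'time': 0.1, 'qpos': array([ 1.04104121e+00,  2.87127517e-01,  1.57801898e+00, -3.00582919e-05,
        1.27859854e+00, -1.50014844e-01]), 'dq': array([-0.00050169, -0.00181596, -0.00449291,  0.00123386, -0.00065975,
        0.00145054]), 'joint_efforts': array([ 1.61544453e-03, -4.07300770e+01, -2.93696970e+01, -9.54963571e-05,
        3.39154569e-03,  1.97735613e-05]), 'eef_pos': array([0.24991079, 0.62643015, 0.24405812]), 'tcp_rot': array([ 1.88726990e-01,  9.82029004e-01, -1.01942097e-03, -3.45214427e-04]), 'contact_force': array([-0.2164425 ,  0.32908491,  0.42128312]), 'wrist_torque': array([0.01746294, 0.03332049, 0.03250407]), 'finger_force': 0.0, 'opening': 1.000674261037884}
```

View pics/top0.png

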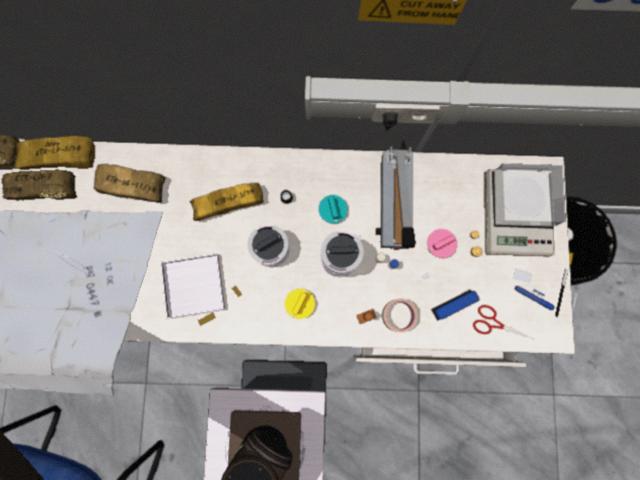

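View pics/side0.png

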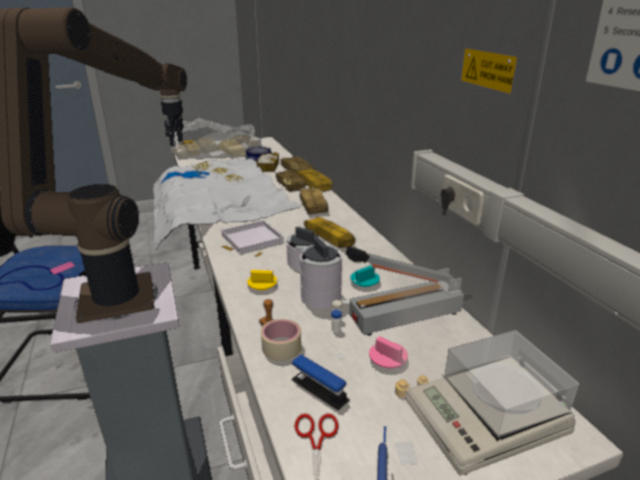

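The top view shows two grey-lidded canisters at (268,245) and (343,253). The look-alike lids are turquoise (333,209), pink (442,243) and yellow (300,303), and the tray is at (195,286). In the side view the canister at (320,270) is clearly the taller one, which matches top (343,253). I'll check this with depth and a close crop.

Run:
```python
from h import *
d=pickle.load(open('top.pkl','rb')); C=cloud(d)
for n,(u,v) in dict(A=(268,245),B=(343,253)).items():
    s=C[v-35:v+36,u-35:u+36].reshape(-1,3); s=s[~np.isnan(s[:,2])]
    print(n,np.percentile(s[:,2],[2,50,70,90,99]).round(3))
    zt=np.percentile(s[:,2],99); 
    for lo,hi in((zt-.008,zt+.01),(zt-.05,zt-.015)):
        m=s[(s[:,2]>lo)&(s[:,2]<hi)]; c=(m.min(0)+m.max(0))/2
        w,V=np.linalg.eigh(np.cov(m[:,:2].T)); print(len(m),m.mean(0).round(4),c.round(4),np.ptp(m,axis=0).round(3),np.degrees(np.arctan2(V[1,1],V[0,1])).round(1))
print(C[240:330:10,195].round(3).tolist())
# tray: floor-pixel quad
print(pts(d,[[163,262],[219,255],[226,311],[169,317]],0.022).round(3))
c=np.hstack([cv2.resize(d['color'][v-35:v+36,u-35:u+36],(395,395),interpolation=2) for u,v in((343,253),(268,245))])
cv2.imwrite('pics/crop.png',c[:,:,::-1])
```

```text
A [-0.005  0.002  0.005  0.081  0.112]
144 [0.5492 0.0096 0.1106] [0.5486 0.0098 0.1111] [0.042 0.057 0.015] 122.4
1057 [0.5483 0.0096 0.0783] [0.5497 0.0107 0.0795] [0.108 0.11  0.033] 98.6
B [-0.005  0.002  0.04   0.136  0.167]
157 [ 0.5263 -0.1904  0.1654] [ 0.5264 -0.1907  0.1653] [0.018 0.062 0.013] 94.5
1157 [ 0.5258 -0.1904  0.1332] [ 0.5268 -0.1901  0.1339] [0.109 0.111 0.034] 69.1
[[0.566, 0.229, -0.002], [0.536, 0.226, 0.003], [0.507, 0.223, 0.005], [0.478, 0.222, 0.002], [0.45, 0.219, 0.005], [0.421, 0.216, 0.006], [0.393, 0.215, 0.002], [0.365, 0.213, 0.004], [0.337, 0.212, 0.0]]
[[0.496 0.308 0.022]
 [0.521 0.151 0.022]
 [0.364 0.122 0.022]
 [0.343 0.278 0.022]]
```

View pics/crop.png

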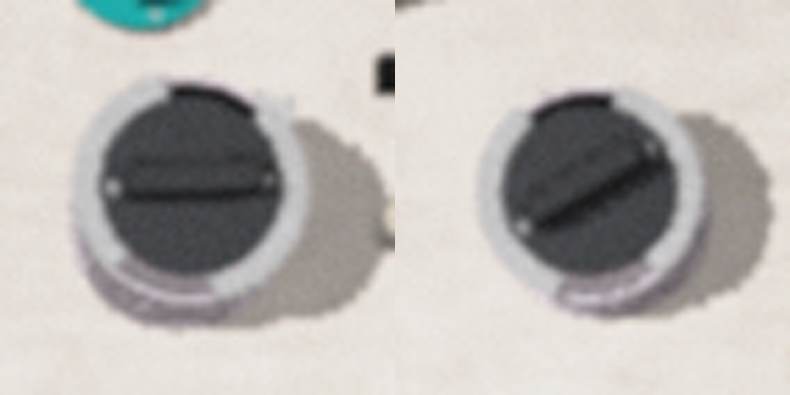

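Left crop is the tall canister (rim about 0.13 m high, depth agrees). Its slots are at crop (215,92) and (165,285), and its bar runs nearly horizontal from (110,187) to (270,180). The right crop is the short one, to be left alone. Moving over to the tall canister.

Emit:
step_arm([
  {"x":-32,"y":-28,"z":-3},
  {"x":-33,"y":-28,"z":-3},
  {"x":-32,"y":-28,"z":-3},
  {"x":-33,"y":-27,"z":-3},
  {"x":-32,"y":-28,"z":-3},
  {"x":-33,"y":-27,"z":-3},
  {"x":-32,"y":-28,"z":-3},
  {"x":-33,"y":-27,"z":-3},
  {"x":-33,"y":-28,"z":-3},
  {"x":-33,"y":-27,"z":-3},
])

```text
invalid input
```

Emit:
step_arm([
  {"x":-23,"y":-38,"z":-3},
  {"x":-24,"y":-38,"z":-3},
  {"x":-23,"y":-38,"z":-3},
  {"x":-24,"y":-38,"z":-3},
  {"x":-23,"y":-38,"z":-3},
  {"x":-24,"y":-38,"z":-3},
  {"x":-23,"y":-38,"z":-3},
  {"x":-24,"y":-38,"z":-3},
  {"x":-23,"y":-38,"z":-3},
  {"x":-24,"y":-38,"z":-3},
])

```text
invalid input
```

Emit:
step_arm([
  {"spin":6.4},
  {"spin":6.4},
  {"spin":6.4},
  {"spin":6.4},
  {"spin":6.4},
  {"spin":6.4},
  {"spin":6.4},
  {"spin":6.4},
  {"spin":6.4},
  {"spin":6.4},
])

```text
invalid input
```

Run:
```python
from h import *
d=grab('wrist'); cv2.imwrite('pics/w1.png',d['color'][:,:,::-1]); s=d['s']
print(s['time'],s['eef_pos'],s['qpos'],R.from_quat(s['tcp_rot']).as_matrix().round(3).tolist()); print(np.array(d['mount']).round(3).tolist())
C=cloud(d); z=C[...,2]; m=(z>.155)&(z<.18)&(np.hypot(C[...,0]-.526,C[...,1]+.19)<.05)
q=C[m]; print(m.sum(),q.mean(0),(q.min(0)+q.max(0))/2)
if m.sum()>20:
    w,V=np.linalg.eigh(np.cov(q[:,:2].T)); print(np.degrees(np.arctan2(V[1,1],V[0,1])))
```

```text
0.1 [0.24991079 0.62643015 0.24405812] [ 1.04104121e+00  2.87127517e-01  1.57801898e+00 -3.00582919e-05
  1.27859854e+00 -1.50014844e-01] [[-0.929, 0.371, -0.001], [0.371, 0.929, -0.002], [0.0, -0.002, -1.0]]
[[0.001, 0.965, 0.262, 0.067], [1.0, -0.001, -0.0, -0.0], [0.0, 0.262, -0.965, -0.129], [0.0, 0.0, 0.0, 1.0]]<stdin>:5: RuntimeWarning: Mean of empty slice.
  ret = um.true_divide(
Traceback (most recent call last):
ValueError: zero-size array to reduction operation minimum which has no identity
```

View pics/w1.png

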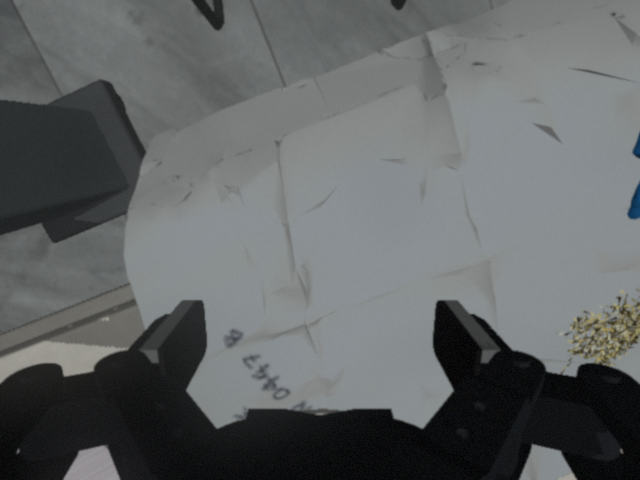

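The moves were refused and the arm hasn't moved; the picture shows only the start view over the drape. Each row probably needs every key, so I'll send full rows.

Emit:
step_arm([
  {"gripper":-1,"x":-32,"y":-28,"z":-3,"spin":0},
  {"gripper":-1,"x":-33,"y":-28,"z":-3,"spin":0},
  {"gripper":-1,"x":-32,"y":-28,"z":-3,"spin":0},
  {"gripper":-1,"x":-33,"y":-27,"z":-3,"spin":0},
  {"gripper":-1,"x":-32,"y":-28,"z":-3,"spin":0},
  {"gripper":-1,"x":-33,"y":-27,"z":-3,"spin":0},
  {"gripper":-1,"x":-32,"y":-28,"z":-3,"spin":0},
  {"gripper":-1,"x":-33,"y":-27,"z":-3,"spin":0},
  {"gripper":-1,"x":-33,"y":-28,"z":-3,"spin":0},
  {"gripper":-1,"x":-33,"y":-27,"z":-3,"spin":0},
], force=40)

```text
time: 1.15
eef_pos: [0.4509, 0.248, 0.2752]
tcp_rot: [0.189, 0.982, -0.0, -0.0]
contact_force: [0.4, 0.3, -0.4]
opening: 1.002
finger_force: 0.0
```

Emit:
step_arm([
  {"gripper":-1,"x":-23,"y":-38,"z":-1,"spin":0},
  {"gripper":-1,"x":-24,"y":-38,"z":-1,"spin":0},
  {"gripper":-1,"x":-23,"y":-38,"z":-1,"spin":0},
  {"gripper":-1,"x":-24,"y":-38,"z":-1,"spin":0},
  {"gripper":-1,"x":-23,"y":-38,"z":-1,"spin":0},
  {"gripper":-1,"x":-24,"y":-38,"z":-1,"spin":0},
  {"gripper":-1,"x":-23,"y":-38,"z":-1,"spin":0},
  {"gripper":-1,"x":-24,"y":-38,"z":-1,"spin":0},
  {"gripper":-1,"x":-23,"y":-38,"z":-1,"spin":0},
  {"gripper":-1,"x":-24,"y":-38,"z":-1,"spin":0},
])

```text
time: 2.15
eef_pos: [0.5278, -0.1921, 0.2851]
tcp_rot: [0.189, 0.982, 0.0, -0.0]
contact_force: [0.4, 0.1, 0.2]
opening: 1.003
finger_force: 0.0
```

Emit:
step_arm([
  {"gripper":-1,"x":0,"y":0,"z":0,"spin":7},
  {"gripper":-1,"x":0,"y":0,"z":0,"spin":7},
  {"gripper":-1,"x":0,"y":0,"z":0,"spin":7},
  {"gripper":-1,"x":0,"y":0,"z":0,"spin":7},
  {"gripper":-1,"x":0,"y":0,"z":0,"spin":7},
  {"gripper":-1,"x":0,"y":0,"z":0,"spin":7},
  {"gripper":-1,"x":0,"y":0,"z":0,"spin":7},
  {"gripper":-1,"x":0,"y":0,"z":0,"spin":7},
  {"gripper":-1,"x":0,"y":0,"z":0,"spin":7},
  {"gripper":-1,"x":0,"y":0,"z":0,"spin":0},
])

```text
time: 3.15
eef_pos: [0.5278, -0.1902, 0.2849]
tcp_rot: [0.674, 0.739, -0.0, -0.0]
contact_force: [0.5, -0.4, -0.7]
opening: 1.002
finger_force: 0.0
```

Run:
```python
from h import *
d=grab('wrist'); cv2.imwrite('pics/w2.png',d['color'][:,:,::-1]); s=d['s']
print(s['time'],s['eef_pos'],s['qpos'],R.from_quat(s['tcp_rot']).as_matrix().round(3).tolist())
C=cloud(d); z=C[...,2]; r=np.hypot(C[...,0]-.5265,C[...,1]+.1905); m=(z>.157)&(z<.18)&(r<.05)
q=C[m]; print(m.sum())
if len(q)>20:
    print(q.mean(0),(q.min(0)+q.max(0))/2); w,V=np.linalg.eigh(np.cov(q[:,:2].T)); print(np.degrees(np.arctan2(V[1,1],V[0,1])))
# rim profile
a=np.degrees(np.arctan2(C[...,1]+.1905,C[...,0]-.5265))
for lo in range(-180,180,10):
    k=(a>=lo)&(a<lo+10)&(r>.046)&(r<.053)&(z>0.0); print(lo,k.sum(),np.median(z[k]).round(3) if k.sum() else None,end='; ')
```

```text
3.15 [ 0.52784047 -0.19021906  0.28493774] [-5.26706584e-01  6.57102162e-03  1.81687259e+00  6.36908194e-06
  1.31885110e+00 -6.18309575e-01] [[-0.091, 0.996, -0.001], [0.996, 0.091, 0.0], [0.0, -0.001, -1.0]]
2118
[ 0.5244433  -0.18878614  0.16551205] [ 0.52454003 -0.19064466  0.16267957]
94.62080600113087
-180 511 0.336; -170 520 0.336; -160 97 0.13; -150 95 0.13; -140 88 0.13; -130 93 0.13; -120 90 0.13; -110 89 0.13; -100 89 0.13; -90 87 0.13; -80 88 0.13; -70 90 0.13; -60 87 0.13; -50 108 0.13; -40 107 0.123; -30 119 0.123; -20 127 0.122; -10 429 0.337; 0 255 0.335; 10 2066 0.322; 20 537 0.332; 30 109 0.13; 40 108 0.13; 50 112 0.13; 60 115 0.13; 70 112 0.13; 80 115 0.13; 90 116 0.13; 100 112 0.13; 110 115 0.13; 120 112 0.13; 130 108 0.13; 140 45 0.123; 150 74 0.11; 160 355 0.329; 170 2020 0.328;
```

View pics/w2.png

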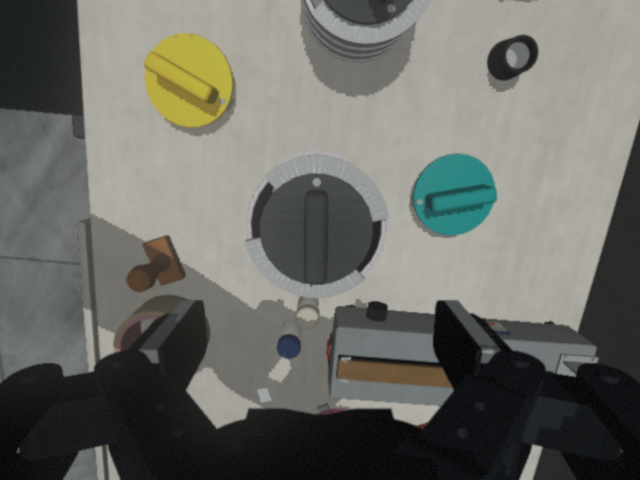

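The lid centre is at (316,228), its bar vertical from (316,190) to (316,285). Slot gaps run (385,220)–(363,272) on the right and (270,183)–(249,239) on the left. I'll convert these.

Run:
```python
from h import *
d=pickle.load(open('wrist.pkl','rb')); C=cloud(d); z=C[...,2]
m=(abs(z-.13)<.004)&(np.hypot(C[...,0]-.5265,C[...,1]+.1905)<.07)
from scipy.optimize import least_squares
q=C[m]; r=np.hypot(q[:,0]-.526,q[:,1]+.1905); o=q[(r>.05)][:,:2]
f=least_squares(lambda p:np.hypot(o[:,0]-p[0],o[:,1]-p[1])-.053,[.526,-.19],loss='soft_l1',f_scale=.002).x; print('rim c',f)
c=f; a=np.degrees(np.arctan2(C[...,1]-c[1],C[...,0]-c[0])); r=np.hypot(C[...,0]-c[0],C[...,1]-c[1])
g=[]
for lo in range(-180,180,3):
    k=(a>=lo)&(a<lo+3)&(r>.046)&(r<.053)&(z>0)&(z<.2)
    if k.sum() and np.mean(z[k]<.127)>.5: g.append((lo,int(k.sum())))
print(g)
p=pts(d,[[385,220],[363,272],[270,183],[249,239]],.13)[:,:2]-c; print(np.degrees(np.arctan2(p[:,1],p[:,0])),np.hypot(*p.T))
b=(z>.157)&(z<.18)&(r<.045); q=C[b][:,:2]
print('bar',cv2.minAreaRect(q.astype(np.float32)))
```

```text
rim c [ 0.52531902 -0.19066979]
[(-180, 42), (-177, 40), (-174, 36), (-171, 36), (-168, 57), (-42, 38), (-39, 31), (-36, 28), (-33, 32), (-30, 33), (-27, 32), (-24, 34), (-21, 31), (-18, 39), (-15, 35), (-12, 35), (-9, 37), (-6, 45), (-3, 41), (0, 38), (3, 34), (6, 24), (9, 20), (141, 14), (144, 16), (147, 19), (150, 25), (153, 24), (156, 36), (159, 33), (162, 45), (165, 44), (168, 60), (171, 54), (174, 51), (177, 44)]
[  13.12043976  -38.33238544  139.91397247 -166.1886422 ] [0.0524243  0.05035157 0.04933334 0.05288652]
bar ((0.5247393250465393, -0.19075928628444672), (0.01592443510890007, 0.06397848576307297), 4.715859413146973)
```

Emit:
step_arm([
  {"gripper":-1,"x":0,"y":-3,"z":20,"spin":0.5},
  {"gripper":-1,"x":0,"y":0,"z":20,"spin":0},
  {"gripper":-1,"x":0,"y":0,"z":20,"spin":0},
  {"gripper":-1,"x":0,"y":0,"z":20,"spin":0},
  {"gripper":-1,"x":0,"y":0,"z":20,"spin":0},
  {"gripper":-1,"x":0,"y":0,"z":15,"spin":0},
  {"gripper":-1,"x":0,"y":0,"z":10,"spin":0},
  {"gripper":-1,"x":0,"y":0,"z":5,"spin":0},
  {"gripper":1,"x":0,"y":0,"z":0,"spin":0},
  {"gripper":1,"x":0,"y":0,"z":0,"spin":0},
])

```text
time: 4.2
eef_pos: [0.5256, -0.1909, 0.1562]
tcp_rot: [0.677, 0.736, 0.0, 0.001]
contact_force: [0.8, 0.7, 0.5]
opening: 0.694
finger_force: 0.0
```

Emit:
step_arm([
  {"gripper":1,"x":0,"y":0,"z":0,"spin":0},
  {"gripper":1,"x":0,"y":0,"z":0,"spin":0},
  {"gripper":1,"x":0,"y":0,"z":0,"spin":0},
  {"gripper":1,"x":0,"y":0,"z":0,"spin":0},
  {"gripper":1,"x":0,"y":0,"z":0,"spin":0},
  {"gripper":1,"x":0,"y":0,"z":0,"spin":0},
  {"gripper":1,"x":0,"y":0,"z":0,"spin":0},
  {"gripper":1,"x":0,"y":0,"z":0,"spin":0},
  {"gripper":1,"x":0,"y":0,"z":0,"spin":0},
  {"gripper":1,"x":0,"y":0,"z":0,"spin":0},
])

```text
time: 5.2
eef_pos: [0.5253, -0.1909, 0.1561]
tcp_rot: [0.677, 0.736, 0.0, 0.0]
contact_force: [-1.1, 0.6, 5.0]
opening: 0.177
finger_force: 40.3
```

Emit:
step_arm([
  {"gripper":1,"x":0,"y":0,"z":0,"spin":-3.5},
  {"gripper":1,"x":0,"y":0,"z":0,"spin":-3.5},
  {"gripper":1,"x":0,"y":0,"z":0,"spin":-3.5},
  {"gripper":1,"x":0,"y":0,"z":0,"spin":-3.5},
  {"gripper":1,"x":0,"y":0,"z":0,"spin":-3.5},
  {"gripper":1,"x":0,"y":0,"z":0,"spin":-3.5},
  {"gripper":1,"x":0,"y":0,"z":0,"spin":-3.5},
  {"gripper":1,"x":0,"y":0,"z":0,"spin":-3.5},
  {"gripper":1,"x":0,"y":0,"z":0,"spin":-3.5},
  {"gripper":1,"x":0,"y":0,"z":0,"spin":-3.5},
])

```text
time: 6.2
eef_pos: [0.5257, -0.1909, 0.1561]
tcp_rot: [0.424, 0.906, 0.0, 0.001]
contact_force: [-0.0, -0.3, 5.2]
opening: 0.181
finger_force: 40.2
```

Emit:
step_arm([
  {"gripper":1,"x":0,"y":0,"z":0,"spin":-4},
  {"gripper":1,"x":0,"y":0,"z":0,"spin":-4},
  {"gripper":1,"x":0,"y":0,"z":0,"spin":-4},
  {"gripper":1,"x":0,"y":0,"z":0,"spin":-4},
  {"gripper":1,"x":0,"y":0,"z":0,"spin":-4},
  {"gripper":1,"x":0,"y":0,"z":0,"spin":-4},
  {"gripper":1,"x":0,"y":0,"z":0,"spin":-4},
  {"gripper":1,"x":0,"y":0,"z":0,"spin":-4},
  {"gripper":1,"x":0,"y":0,"z":0,"spin":-4},
  {"gripper":1,"x":0,"y":0,"z":0,"spin":0},
])

```text
time: 7.2
eef_pos: [0.5257, -0.1909, 0.1561]
tcp_rot: [0.124, 0.992, -0.0, 0.001]
contact_force: [0.5, 1.0, 5.2]
opening: 0.182
finger_force: 40.2
```

Run:
```python
from h import *
d=grab('wrist'); cv2.imwrite('pics/w3.png',d['color'][:,:,::-1]); s=d['s']
t=R.from_quat(s['tcp_rot']).as_matrix(); print(s['time'],s['eef_pos'],np.degrees(np.arctan2(t[1,0],t[0,0])),s['wrist_torque'],s['contact_force'],s['qpos'])
```

```text
7.2 [ 0.52570589 -0.19087232  0.15609235] 165.75648322018216 [0.0347451  0.00510973 0.16688495] [0.50980948 1.02752911 5.19509525] [-5.29788572e-01  1.23821350e-01  1.93880688e+00  2.87487694e-04
  1.07696413e+00 -1.85212434e+00]
```

View pics/w3.png

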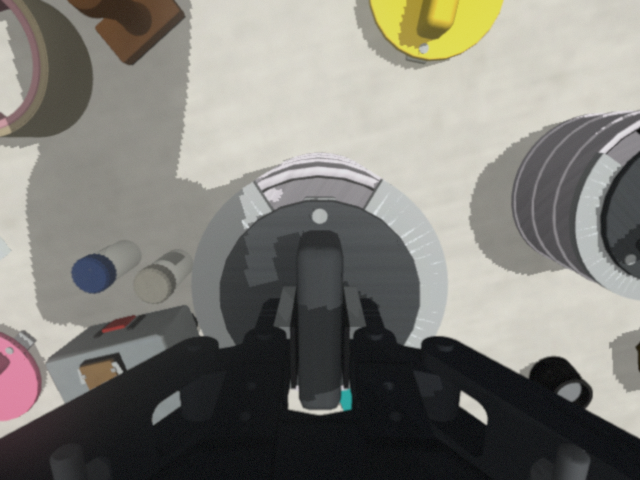

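The bar at (320,235–405) points at the middle of the slot gap (255–382, 190). Lifting straight up.

Emit:
step_arm([
  {"gripper":1,"x":0,"y":0,"z":-5,"spin":0},
  {"gripper":1,"x":0,"y":0,"z":-8,"spin":0},
  {"gripper":1,"x":0,"y":0,"z":-10,"spin":0},
  {"gripper":1,"x":0,"y":0,"z":-12,"spin":0},
  {"gripper":1,"x":0,"y":0,"z":-15,"spin":0},
  {"gripper":1,"x":0,"y":0,"z":-15,"spin":0},
  {"gripper":1,"x":0,"y":0,"z":-15,"spin":0},
  {"gripper":1,"x":0,"y":0,"z":-10,"spin":0},
  {"gripper":1,"x":0,"y":0,"z":-5,"spin":0},
  {"gripper":1,"x":0,"y":0,"z":0,"spin":0},
])

```text
time: 8.25
eef_pos: [0.5254, -0.1908, 0.2514]
tcp_rot: [0.124, 0.992, -0.0, 0.001]
contact_force: [0.2, -1.1, -2.5]
opening: 0.183
finger_force: 39.2
```

Run:
```python
from h import *
d=grab('top'); C=cloud(d); z=C[...,2]; s=d['s']
k=(z>.1)&(np.hypot(C[...,0]-.5257,C[...,1]+.19)<.06)
print(s['time'],s['contact_force'],s['opening'])
hsv=cv2.cvtColor(d['color'],cv2.COLOR_RGB2GRAY).astype(float)
p=C[235:335,140:245].reshape(-1,3); w=p[(p[:,2]>.013)&(p[:,2]<.035)]
print(len(w),cv2.minAreaRect(w[:,:2].astype(np.float32)))
t=R.from_quat(s['tcp_rot']).as_matrix()
print('tool shift mm', t.T@(np.array([.431,.215,s['eef_pos'][2]])-s['eef_pos'])*1000)
cv2.imwrite('pics/t2.png',cv2.resize(d['color'][220:340,130:290],(800,600),interpolation=2)[:,:,::-1])
```

```text
8.25 [ 0.16924721 -1.06362998 -2.46352236] 0.1825765940746669
664 ((0.469535768032074, 0.2599191665649414), (0.24294191598892212, 0.21946370601654053), 10.63941764831543)
tool shift mm [191.4373296  370.03692542  -0.48774135]
```

View pics/t2.png

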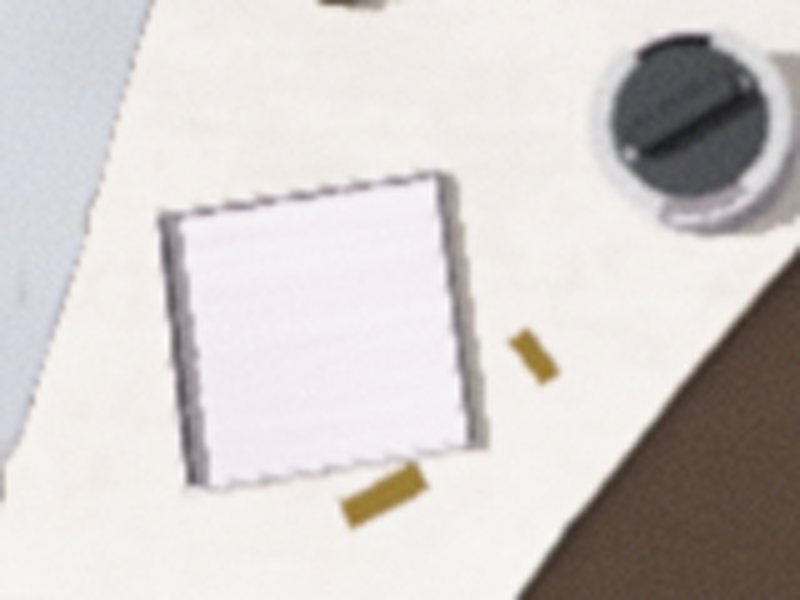

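Lid is in the grip (about 2.5 N of weight). Tray's inner corners in the crop are (180,215), (438,178), (470,442) and (205,485), so its centre (323,330) gives roughly (0.432, 0.216). The short canister at (690,120) is unmoved. Carrying over.

Emit:
step_arm([
  {"gripper":1,"x":5,"y":9,"z":0,"spin":0},
  {"gripper":1,"x":9,"y":17,"z":0,"spin":0},
  {"gripper":1,"x":11,"y":22,"z":0,"spin":0},
  {"gripper":1,"x":12,"y":23,"z":0,"spin":0},
  {"gripper":1,"x":12,"y":23,"z":0,"spin":0},
  {"gripper":1,"x":12,"y":23,"z":0,"spin":0},
  {"gripper":1,"x":12,"y":23,"z":0,"spin":0},
  {"gripper":1,"x":12,"y":23,"z":0,"spin":0},
  {"gripper":1,"x":12,"y":23,"z":0,"spin":0},
  {"gripper":1,"x":12,"y":23,"z":0,"spin":0},
])

```text
time: 9.3
eef_pos: [0.4693, 0.0411, 0.2496]
tcp_rot: [0.124, 0.992, 0.0, -0.001]
contact_force: [0.5, 0.9, -2.7]
opening: 0.18
finger_force: 39.2
```

Emit:
step_arm([
  {"gripper":1,"x":12,"y":23,"z":0,"spin":0},
  {"gripper":1,"x":12,"y":23,"z":0,"spin":0},
  {"gripper":1,"x":12,"y":23,"z":0,"spin":0},
  {"gripper":1,"x":12,"y":23,"z":0,"spin":0},
  {"gripper":1,"x":12,"y":23,"z":0,"spin":0},
  {"gripper":1,"x":11,"y":23,"z":0,"spin":0},
  {"gripper":1,"x":7,"y":17,"z":0,"spin":0},
  {"gripper":1,"x":4,"y":9,"z":0,"spin":0},
  {"gripper":1,"x":0,"y":0,"z":0,"spin":0},
  {"gripper":1,"x":0,"y":0,"z":0,"spin":0},
])

```text
time: 10.3
eef_pos: [0.4313, 0.2178, 0.25]
tcp_rot: [0.124, 0.992, -0.0, -0.0]
contact_force: [0.0, -0.1, -2.1]
opening: 0.178
finger_force: 39.3
```

Run:
```python
from h import *
d=grab('wrist'); cv2.imwrite('pics/w4.png',d['color'][:,:,::-1]); s=d['s']
print(s['time'],s['eef_pos'],s['contact_force'],s['qpos'])
```

```text
10.3 [0.43133331 0.21783511 0.25003064] [ 0.04426651 -0.10911702 -2.13988629] [ 2.57547562e-01 -1.51019584e-01  2.02933647e+00 -5.10161659e-04
  1.26398764e+00 -1.06486138e+00]
```

View pics/w4.png

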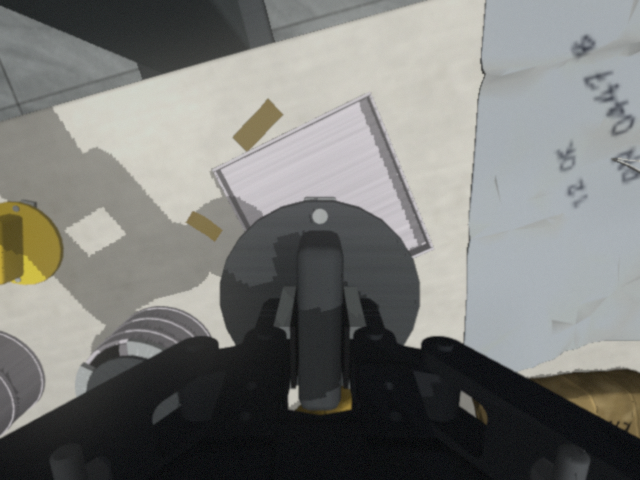

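The lid hangs level at (320,290), over the tray (corners (215,170), (368,97), (427,248)). Lowering.

Emit:
step_arm([
  {"gripper":1,"x":0,"y":0,"z":8,"spin":0},
  {"gripper":1,"x":0,"y":0,"z":16,"spin":0},
  {"gripper":1,"x":0,"y":0,"z":22,"spin":0},
  {"gripper":1,"x":0,"y":0,"z":24,"spin":0},
  {"gripper":1,"x":0,"y":0,"z":24,"spin":0},
  {"gripper":1,"x":0,"y":0,"z":24,"spin":0},
  {"gripper":1,"x":0,"y":0,"z":24,"spin":0},
  {"gripper":1,"x":0,"y":0,"z":22,"spin":0},
  {"gripper":1,"x":0,"y":0,"z":16,"spin":0},
  {"gripper":1,"x":0,"y":0,"z":10,"spin":0},
])

```text
time: 11.35
eef_pos: [0.4309, 0.2169, 0.0583]
tcp_rot: [0.125, 0.992, -0.001, -0.001]
contact_force: [-0.9, 0.4, -2.6]
opening: 0.18
finger_force: 39.3
```

Emit:
step_arm([
  {"gripper":1,"x":0,"y":0,"z":4,"spin":0},
  {"gripper":1,"x":0,"y":0,"z":3,"spin":0},
  {"gripper":1,"x":0,"y":0,"z":2,"spin":0},
  {"gripper":1,"x":0,"y":0,"z":2,"spin":0},
  {"gripper":1,"x":0,"y":0,"z":2,"spin":0},
  {"gripper":1,"x":0,"y":0,"z":1,"spin":0},
  {"gripper":1,"x":0,"y":0,"z":1,"spin":0},
  {"gripper":1,"x":0,"y":0,"z":0,"spin":0},
  {"gripper":1,"x":0,"y":0,"z":0,"spin":0},
  {"gripper":1,"x":0,"y":0,"z":0,"spin":0},
])

```text
time: 12.35
eef_pos: [0.4319, 0.218, 0.0454]
tcp_rot: [0.124, 0.992, 0.0, 0.0]
contact_force: [0.7, 0.0, -2.7]
opening: 0.18
finger_force: 39.3
```

Emit:
step_arm([
  {"gripper":1,"x":0,"y":0,"z":1,"spin":0},
  {"gripper":1,"x":0,"y":0,"z":0,"spin":0},
  {"gripper":1,"x":0,"y":0,"z":1,"spin":0},
  {"gripper":1,"x":0,"y":0,"z":0,"spin":0},
  {"gripper":1,"x":0,"y":0,"z":0.5,"spin":0},
  {"gripper":1,"x":0,"y":0,"z":0,"spin":0},
  {"gripper":1,"x":0,"y":0,"z":0.5,"spin":0},
  {"gripper":1,"x":0,"y":0,"z":0,"spin":0},
  {"gripper":1,"x":0,"y":0,"z":0,"spin":0},
  {"gripper":1,"x":0,"y":0,"z":0,"spin":0},
])

```text
time: 13.35
eef_pos: [0.4318, 0.218, 0.0423]
tcp_rot: [0.124, 0.992, -0.0, 0.0]
contact_force: [-0.3, 0.5, -2.9]
opening: 0.179
finger_force: 39.3
```

Emit:
step_arm([
  {"gripper":1,"x":0,"y":0,"z":0.5,"spin":0},
  {"gripper":1,"x":0,"y":0,"z":0,"spin":0},
  {"gripper":1,"x":0,"y":0,"z":0.5,"spin":0},
  {"gripper":1,"x":0,"y":0,"z":0,"spin":0},
  {"gripper":1,"x":0,"y":0,"z":0.5,"spin":0},
  {"gripper":1,"x":0,"y":0,"z":0,"spin":0},
  {"gripper":1,"x":0,"y":0,"z":0,"spin":0},
  {"gripper":1,"x":0,"y":0,"z":0,"spin":0},
  {"gripper":1,"x":0,"y":0,"z":0,"spin":0},
  {"gripper":1,"x":0,"y":0,"z":0,"spin":0},
])

```text
time: 14.35
eef_pos: [0.4319, 0.218, 0.0421]
tcp_rot: [0.124, 0.992, -0.0, -0.0]
contact_force: [-4.8, -2.0, 8.6]
opening: 0.184
finger_force: 40.9
```

Contact made. Release, then retreat straight up.

Emit:
step_arm([
  {"gripper":1,"x":0,"y":0,"z":-0.5,"spin":0},
  {"gripper":-0.2,"x":0,"y":0,"z":0,"spin":0},
  {"gripper":-0.2,"x":0,"y":0,"z":0,"spin":0},
  {"gripper":-0.2,"x":0,"y":0,"z":0,"spin":0},
  {"gripper":-0.2,"x":0,"y":0,"z":0,"spin":0},
  {"gripper":-0.2,"x":0,"y":0,"z":0,"spin":0},
  {"gripper":-0.2,"x":0,"y":0,"z":0,"spin":0},
  {"gripper":-0.2,"x":0,"y":0,"z":0,"spin":0},
  {"gripper":-0.2,"x":0,"y":0,"z":-2,"spin":0},
  {"gripper":-0.2,"x":0,"y":0,"z":-5,"spin":0},
])

```text
time: 15.35
eef_pos: [0.4314, 0.2178, 0.0482]
tcp_rot: [0.124, 0.992, -0.0, -0.001]
contact_force: [-0.4, -0.1, -0.4]
opening: 0.601
finger_force: 0.0
```

Emit:
step_arm([
  {"gripper":-0.2,"x":0,"y":0,"z":-10,"spin":0},
  {"gripper":-0.2,"x":0,"y":0,"z":-15,"spin":0},
  {"gripper":-0.2,"x":0,"y":0,"z":-20,"spin":0},
  {"gripper":-0.2,"x":0,"y":0,"z":-25,"spin":0},
  {"gripper":-0.2,"x":0,"y":0,"z":-25,"spin":0},
  {"gripper":-0.2,"x":0,"y":0,"z":-25,"spin":0},
  {"gripper":-0.2,"x":0,"y":0,"z":-20,"spin":0},
  {"gripper":-0.2,"x":0,"y":0,"z":-10,"spin":0},
  {"gripper":-0.2,"x":0,"y":0,"z":0,"spin":0},
  {"gripper":-0.2,"x":0,"y":0,"z":0,"spin":0},
])

```text
time: 16.35
eef_pos: [0.4314, 0.2178, 0.1978]
tcp_rot: [0.124, 0.992, -0.0, -0.0]
contact_force: [0.2, 0.0, -1.3]
opening: 0.603
finger_force: 0.0
```

Run:
```python
from h import *
d=grab('wrist'); cv2.imwrite('pics/w5.png',d['color'][:,:,::-1]); s=d['s']; C=cloud(d)
b=(C[...,2]>.045)&(C[...,2]<.06)&(np.hypot(C[...,0]-.432,C[...,1]-.217)<.05); q=C[b]
print(s['time'],s['contact_force'],s['opening'],len(q),np.percentile(q[:,2],[5,50,95]),cv2.minAreaRect(q[:,:2].astype(np.float32)))
```

```text
16.35 [ 0.18356548  0.0174474  -1.32599398] 0.6026513100051941 1711 [0.04931997 0.05176509 0.0531437 ] ((0.43102285265922546, 0.21817342936992645), (0.015379374846816063, 0.062908835709095), 75.65580749511719)
```

View pics/w5.png

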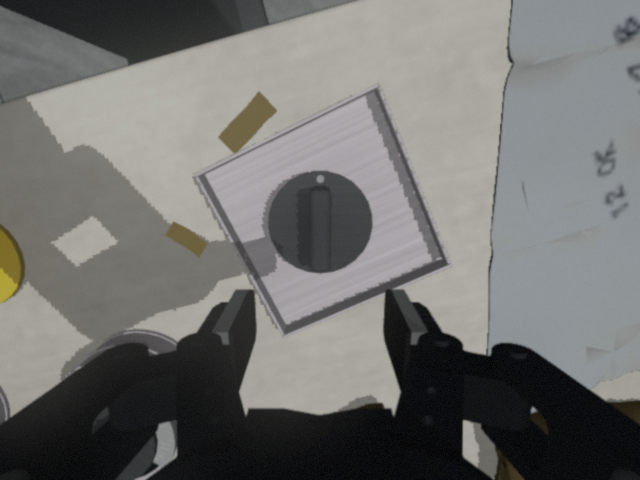

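The lid lies flat in the tray, bar up, at (320,222), near the tray's middle. The bar top measures 0.052 m, as expected, and the gripper is clear.

```bash
python3 -c "
from plant import *
print(sign_off())"
```

```text
the job is handed in; nothing more can be done
None
```

I opened the taller canister and set its lid flat, bar upward, near the middle of the tray, leaving the shorter canister closed; the job was handed in at about 16 s, and sign-off returned no verdict.

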